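# Rinse the used brush in the lidded steel pot

### The arm

A 6-joint arm with a two-finger parallel gripper is mounted at the origin on the work surface. World frame = base frame: x ahead of the robot, y to its left, z up, the work surface at z = 0. Lengths are in m, angles in degrees, forces in N, time in s.
With the tool pointing down it reaches from about 0.375 to 0.9 m from the base axis. Payload 3.1 kg.
Tool frame: the origin (TCP) lies at the very end of the fingers, on their centre line; the grasp point (between the pads) lies 19 mm behind it (bot.tcp_to_grasp is the distance from the TCP to the grasp point, in m); z points along the fingers, y is the line along which they close (so a half turn about z gives the same grasp; the last joint's range is limited). The gripper opens to 87 mm and grips with 3 to 60 N. Pads are 19 mm wide; open, the fingers measure 117 mm over their backs; the gripper's body (75 mm by 190 mm) begins 51 mm behind the grasp point.
Start: joints at [-10.227, 30.224, 82.088, -0, 67.689, -10.227], TCP at [0.625, 0, 0.184] pointing down, gripper open.
Joint ranges: [-176.69, 176.69], [-43.24, 126.21], [12.49, 139.97], [-82, 262], [0, 151.66], [-163.58, 163.58]. Speed limits (degrees/s): [159.86, 159.86, 180, 180, 180, 180].

### API

Orientations are given as a 3x3 rotation matrix whose columns are the frame's x, y, z axes.
In Python, from rig import telemetry, capture, camera_info, job, bot gives the robot as it stands. The module is installed in compiled form; this text tells all that it offers.
- The arm moves only by the tool carry_out, never from a script. Its argument "deltas" is a list that holds one entry, the list of rows, each a list of 7 numbers: the shift along the tool's x, y, z scaled (see below), then the turn, a rotation vector about the tool's x, y, z scaled (see below), then the closure, from -1 (fully open) to 1 (shut). In form: [[[dx, dy, dz, ax, ay, az, claw], ...]]. A call has exactly 10 rows; each row is the pose to reach, as a shift and turn from the pose commanded when the call began, along the tool's axes at that moment, turning the shorter way round; what a row does not reach only later rows make up. The controller multiplies each number of a shift by 15 cm and each number of a turn by 360 degrees. A row lasts 1/12 s, in which the tool goes at most 41.7 mm and 7.16 degrees, less where a joint would pass 70% of its speed; a pose out of reach is approached as far as the arm can. A call with a number of a shift or a turn outside -1 to 1 is refused whole. A call with a gripper value outside its range is refused whole. The fingers move at their own pace and stop on an object; the grip force is fixed at half the most. Time passes only in rows, so rows that repeat a pose let the fingers close, or fill a call up. It gives the time, the measured TCP pose, the force, the opening and the grip force at its end, in the units of the state.
- telemetry.read_state(): the state, without advancing time (a new reading comes with each control period).
- capture(name): name is "scene" or "side" or "wrist"; returns the picture (420x560x3 uint8, red, green, blue); there is no depth.
- camera_info(name): a dict with "mtx" (3x3 intrinsics, pixels), "cam_to_world" (4x4, takes a point from camera to world coordinates); the wrist camera has in their place "T_tool_cam" (4x4, takes a point from camera to tool coordinates, whose origin is the TCP and whose axes are the flange's). Camera axes: x right, y down, z forward; pixel columns grow to the right and rows downward; lengths in m; the calibration is good to about 2 mm. A picture is of the moment at which its call begins: read the wrist's pose just before it. camera_info takes no time and is no camera call.
- job.hand_in(): hands the job in; it is judged then, once.
The state is a dict: "time_s": time; "joint_positions": joint angles; "qvel": joint speeds; "tau": joint torques, N m; "position": TCP position; "tcp_rot": TCP orientation; "force": force on the tool from outside, world axes, zero at the start; "moment": the same for the moment, N m; "opening": opening from 0.0 (shut) to 1.0 (fully open); "grasp_force": force on a finger pad.
Only numpy, scipy, OpenCV 4.12 (cv2) and the standard library are available. Lean on these libraries where they do the work, as an engineer would, in place of code of your own. Each camera call takes 0.05 s, during which the arm holds its last target. There are 200 camera calls.

### The job

Rinse the used brush. Lift the lid off the steel pot and set it flat, knob up, in the middle of the shallow white dish; then pick the brush up off the foil, dip its bristles into the pot until their tip is a good 2 cm below the rim, hold them there for about a second, and lay the brush to rest in both notches of the wooden brush stand, about centred on it. Handle everything gently: do not drop the lid or the brush, do not shove or tip the pot or press the brush hard against it, and leave the tooth and the other things on the table where they are.

Things in the scene. Friction and masses are not known exactly. Their poses are not given: they have to be found in the camera images.
- pot: Open round stainless steel pot standing loose and upright on the table (0.45 kg), the only vessel with a loose lid: outer diameter 80 mm, wall 4 mm (inside diameter 72 mm), height 70 mm, inner floor 5 mm above the table. Origin at the centre of its underside, z up. It is empty.
- pot_mouth (a point): Centre of the pot's mouth, level with the rim, 70 mm above the pot's underside.
- lid: Loose steel lid (0.10 kg), at first on the pot: disc 86 mm across, 6 mm thick; under it a plug 62 mm across, 8 mm deep, hanging in the mouth (lifts straight up); above it a neck 14 mm across, 10 mm high, then a black knob 24 mm across, 20 mm high, its top 34 mm above the origin. Origin: centre of the disc's underside (at rim level on the pot); z towards the knob.
- lid_knob (a point): Middle of the lid's black knob, on its axis, 24 mm above the lid's origin and 10 mm below the knob's top.
- dish_floor (a point): Centre of the upper face of the floor of the shallow white ceramic dish, which is fixed to the table: outer diameter 130 mm, floor diameter about 120 mm, rim 10 mm above the table, floor 4 mm above the table. The lid standing in it rests on its plug, with the lid's origin 8 mm above this point.
- brush: Loose flat brush (45 g), 185 mm long, lying on the foil, bristles roughly towards the robot. x runs along it to the bristles, z up. Square wooden handle 14 x 14 mm from x = -85 to 30 mm; steel ferrule 15 mm wide, 14 high to x = 60; dark rigid bristles 14 x 12 mm, narrower at the end, to x = 100. Origin on the handle's underside, below the balance point (to 5 mm).
- brush_grip (a point): Middle of the brush handle's section at x = 0, 7 mm above the brush's origin: the place to grip. 100 mm from the tip of the bristles. Axes as for the brush.
- brush_tip (a point): End of the bristles, on the brush's middle line.
- rest: Wooden brush stand fixed to the table: base 130 x 56 x 10 mm, x along it; two uprights 12 mm thick at x = -45 and 45 mm, each topped by a notch 44 mm wide, flat floor 40 mm above the table, side lips 12 mm higher. A brush lies along x in both notches, either way round. Between the uprights: 78 mm clear, open down to the base. Origin: centre of its underside.
- rest_seat (a point): Centre of the stand at the height of the notch floors, midway between the uprights; axes as for the stand.
- foil: Aluminium foil sheet fixed on the table, 360 mm (x) by 200 mm (y), 2 mm thick; origin at the centre of its underside.
- tooth: Bystander: brown ridged fossil mammoth tooth, 75 x 150 mm, 70 mm high, loose at the far end of the foil. Origin at the centre of its underside.
- vial: Bystander: small closed amber vial, diameter 32 mm, 48 mm tall. Origin under its centre.
- capjar: Bystander: small white screw-cap jar, closed, diameter 52 mm, 60 mm tall. Origin under its centre.
- bladebox: Bystander: small flat cardboard box 50 x 85 x 18 mm, nearest the robot. Origin under its centre.
Mind the look-alikes: they are no part of the job. Leave any green or red look-alike of the lid alone. What is shaped like the rest but turquoise is not meant.

How it is judged:
By the outcome, as a careful person would: the job done as asked, in the order asked, and still so for the second after the job is handed in, with the robot touching nothing.
It also fails if it takes over 72 s, if anything falls off the work surface, if the arm or the gripper's body presses on something with over 40 N, if the wrist force passes 120 N, or if a joint passes its speed limit or range.

## Working session

There is one attempt and no reset: what is moved stays moved. The work goes in short steps, Python scripts to look and compute and a tool call to move; the robot and the scene stay as the last step left them, time stands still between calls to the robot, and variables do not carry over. Pictures are saved under pics/ and viewed, at most 10 in all, crops included, and the job is handed in when it is done.

Besides the shell and the picture viewer there is one more tool, called after "Emit:" as a command line: name --argument value ..., lists and objects as JSON in quotes. carry_out: Moves the arm, as the interface text tells. Its arguments: {"type":"object","properties":{"deltas":{"type":"array","items":{"type":"array","items":{"type":"array","items":{"type":"number"}}}}},"required":["deltas"]}

```bash
mkdir -p pics
python3 - <<'E'
from rig import telemetry, capture, camera_info, job, bot
import cv2,numpy as np
for n in("scene","side","wrist"):
    cv2.imwrite(f"pics/{n}0.png",capture(n)[:,:,::-1]); i=camera_info(n); print(n,{k:np.round(v,4).tolist() for k,v in i.items() if not isinstance(v,str)})
s=telemetry.read_state(); print(s)
E
```

```text
scene {'mtx': [[439.0704, 0.0, 280.4924], [0.0, 439.0704, 204.9303], [0.0, 0.0, 1.0]], 'cam_to_world': [[0.0727, 0.6659, -0.7424, 1.2982], [0.9973, -0.0415, 0.0605, -0.0305], [0.0095, -0.7449, -0.6672, 0.8072], [0.0, 0.0, 0.0, 1.0]]}
side {'mtx': [[420.3657, 0.0, 276.5666], [0.0, 420.3657, 209.1198], [0.0, 0.0, 1.0]], 'cam_to_world': [[0.8497, -0.3139, 0.4236, -0.0647], [-0.5272, -0.5186, 0.6732, -0.8271], [0.0083, -0.7953, -0.6062, 0.8538], [0.0, 0.0, 0.0, 1.0]]}
wrist {'mtx': [[292.1685, 0.0, 281.7019], [0.0, 292.1685, 211.7351], [0.0, 0.0, 1.0]], 'T_tool_cam': [[-0.0005, -0.9597, -0.281, 0.0779], [1.0, -0.0003, -0.0006, -0.0001], [0.0005, -0.281, 0.9597, -0.2006], [0.0, 0.0, 0.0, 1.0]]}
{'time_s': 0.15, 'joint_positions': array([-1.02289044e+01,  3.02659447e+01,  8.21397025e+01, -4.44712927e-04,
        6.76906448e+01, -1.02274679e+01]), 'qvel': array([-2.37304120e-02, -1.51988318e-01, -1.26037978e-01,  1.06469406e-04,
        1.74075598e-02,  3.87972167e-02]), 'tau': array([ 9.14956272e-04, -4.40429199e+01, -1.76841742e+01,  6.33679633e-02,
        5.52540855e-02, -1.06930895e-04]), 'position': array([6.24367029e-01, 1.23634053e-04, 1.83103933e-01]), 'tcp_rot': array([[ 2.23596532e-05,  9.99998630e-01, -1.65517705e-03],
       [ 9.99999957e-01, -2.18773988e-05,  2.91378769e-04],
       [ 2.91342159e-04, -1.65518349e-03, -9.99998588e-01]]), 'force': array([ 1.35360684, -0.61610091,  0.50554014]), 'moment': array([ 0.04890018, -0.02146744, -0.05298024]), 'grasp_force': 0.0, 'opening': 0.9987158786168489}
```

View pics/scene0.png

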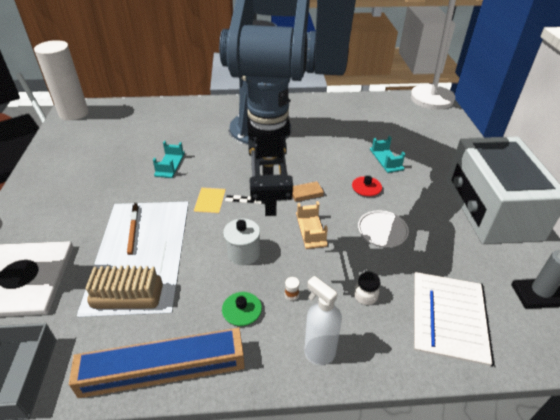

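View pics/side0.png

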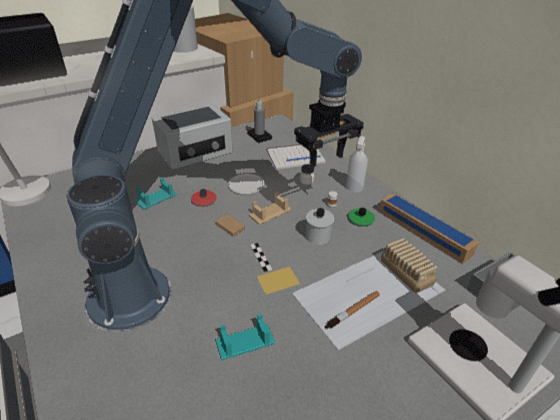

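Scene: pot (242,242) with knob (241,226), brush (133,228), wooden rest (312,225) and dish (383,229). Side: knob (320,213), brush (353,309), rest (270,208) and dish (246,184). I'll zoom in before measuring.

```bash
cat > h.py <<'E'
from rig import telemetry, capture, camera_info, job, bot
import cv2,numpy as np
def ray(n,u,v):
    i=camera_info(n); M=np.array(i["cam_to_world"]); d=M[:3,:3]@np.linalg.solve(i["mtx"],[u,v,1.]); return M[:3,3],d/np.linalg.norm(d)
def onz(n,u,v,z):
    o,d=ray(n,u,v); return o+d*(z-o[2])/d[2]
def tri(a,b):
    R=[ray("scene",*a),ray("side",*b)]
    A=sum(np.eye(3)-np.outer(d,d) for o,d in R); B=sum((np.eye(3)-np.outer(d,d))@o for o,d in R)
    p=np.linalg.solve(A,B); return p,[np.linalg.norm(np.cross(p-o,d)) for o,d in R]
E
python3 - <<'E'
import cv2,numpy as np
a=cv2.imread("pics/scene0.png");b=cv2.imread("pics/side0.png")
def crop(im,x,y,w,h,s): 
    c=cv2.resize(im[y:y+h,x:x+w],None,fx=s,fy=s,interpolation=cv2.INTER_CUBIC)
    return c
# scene pot/rest/dish ; 5x panels
A=np.vstack([np.hstack([crop(a,220,210,50,60,5),crop(a,290,195,50,60,5),crop(a,350,205,60,60,5)]),
 np.hstack([crop(b,295,200,50,60,5),crop(b,245,185,50,60,5),crop(b,220,160,60,60,5)])])
cv2.imwrite("pics/c1.png",A)
B=np.hstack([crop(a,105,195,60,70,6),crop(b,320,280,70,70,6)]);cv2.imwrite("pics/c2.png",B)
print(A.shape,B.shape)
E
```

```text
(600, 800, 3) (420, 780, 3)
```

View pics/c1.png

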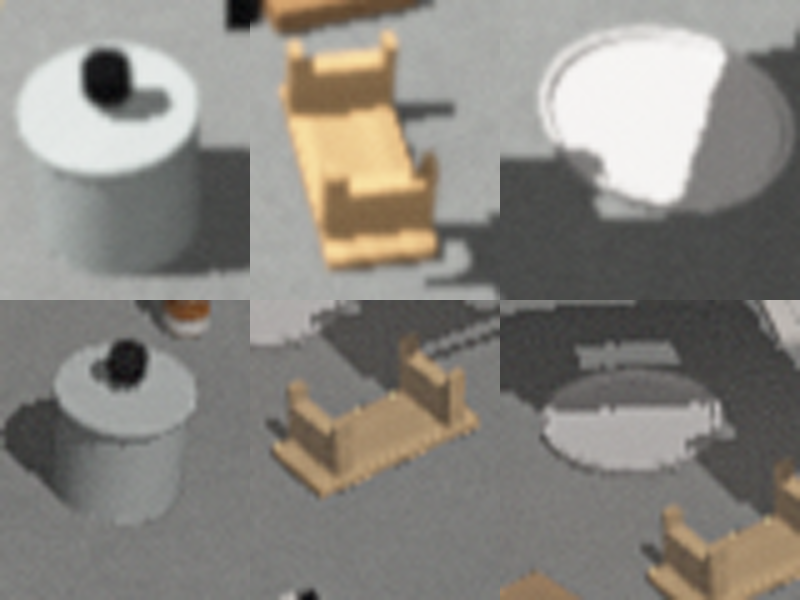

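View pics/c2.png

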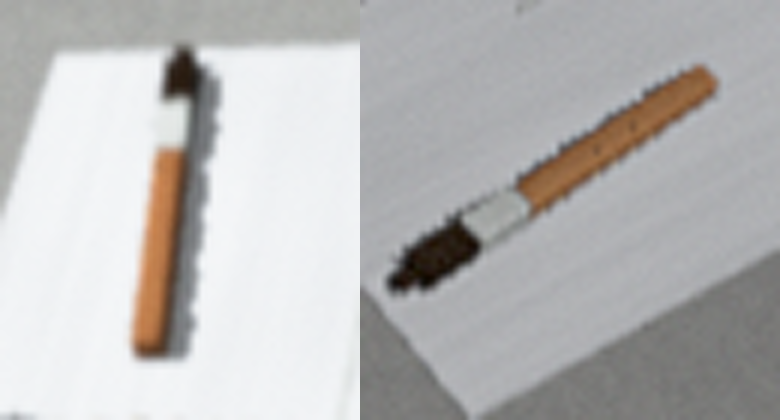

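Crops: scene knob at crop (107,77), rest with uprights towards and away from the robot, dish rim x 540–795, y 25–213. The brush lies nearly along x with its bristles towards the robot. Triangulating next.

```bash
cat >> h.py <<'E'
def ctr(im,box,f):
    x,y,w,h=box; m=f(cv2.cvtColor(im[y:y+h,x:x+w],cv2.COLOR_BGR2HSV).astype(int)); v,u=np.nonzero(m); return np.c_[u+x,v+y].astype(float)
E
python3 - <<'E'
from h import *
np.set_printoptions(precision=4,suppress=True)
a=cv2.imread("pics/scene0.png");b=cv2.imread("pics/side0.png")
f=lambda p,s,x,y:((p[0]+.5)/s-.5+x,(p[1]+.5)/s-.5+y)
blk=lambda m:m[...,2]<50
ka=ctr(a,(230,215,22,18),blk);kb=ctr(b,(312,205,18,14),blk)
print("knob",len(ka),len(kb),tri(ka.mean(0),kb.mean(0)))
S1=lambda x,y:f((x,y),5,220,210)
S2=lambda x,y:f((x-250,y),5,290,195);S3=lambda x,y:f((x-500,y),5,350,205)
T1=lambda x,y:f((x,y-300),5,295,200);T2=lambda x,y:f((x-250,y-300),5,245,185);T3=lambda x,y:f((x-500,y-300),5,220,160)
print("lid top ellipse", onz("scene",*S1(108,106),.076),onz("side",*T1(126,388),.076))
for l,r in(((540,119),(795,119)),((667,25),(667,213))): print("dish sc",onz("scene",*S3(*l),.01),onz("scene",*S3(*r),.01))
for l,r in(((543,425),(722,415)),((632,370),(632,471))): print("dish sd",onz("side",*T3(*l),.01),onz("side",*T3(*r),.01))
print("rest base sc z0",onz("scene",*S2(330,267),0),onz("scene",*S2(435,260),0))
print("rest base sd z0",*[onz("side",*T2(*p),0) for p in((275,455),(322,495),(478,428))])
print("lips sc",*[onz("scene",*S2(*p),.052) for p in((337,180),(431,158),(296,38),(389,38))])
print("lips sd",*[onz("side",*T2(*p),.052) for p in((300,387),(340,422),(410,340),(456,374))])
for n,im,box in(("scene",a,(110,195,40,70)),("side",b,(322,285,66,50))):
    p=ctr(im,box,lambda m:((m[...,0]<18)&(m[...,1]>100))|(m[...,2]<60))
    w=np.array([onz(n,*q,.009) for q in p])[:,:2]; c=w.mean(0);U,s,V=np.linalg.svd(w-c);d=V[0]*np.sign(-V[0,0]);t=(w-c)@d
    print("brush",n,len(p),"dir",d,np.degrees(np.arctan2(d[1],d[0])),"tip",c+d*t.max(),"end",c+d*t.min(),t.max()-t.min(),"g",c+d*(t.max()-.1),c+d*(t.min()+.085))
E
```

```text
knob 70 50 (array([ 0.5682, -0.0621,  0.0929]), [np.float64(0.00022570167426351075), np.float64(0.00022570167426331621)])
lid top ellipse [ 0.5692 -0.0625  0.076 ] [ 0.5681 -0.0639  0.076 ]
dish sc [0.5137 0.2333 0.01  ] [0.522  0.3649 0.01  ]
dish sc [0.4471 0.3165 0.01  ] [0.5825 0.2826 0.01  ]
dish sd [0.4531 0.3226 0.01  ] [0.5693 0.2676 0.01  ]
dish sd [0.5425 0.354  0.01  ] [0.4803 0.2395 0.01  ]
rest base sc z0 [0.5638 0.0933 0.    ] [0.5625 0.1462 0.    ]
rest base sd z0 [0.4377 0.1371 0.    ] [0.4434 0.0851 0.    ] [ 0.5677  0.0924 -0.    ]
lips sc [0.5547 0.0953 0.052 ] [0.5425 0.1431 0.052 ] [0.4501 0.0862 0.052 ] [0.4531 0.1345 0.052 ]
lips sd [0.455 0.132 0.052] [0.4583 0.0866 0.052 ] [0.5433 0.1401 0.052 ] [0.5486 0.092  0.052 ]
brush scene 186 dir [-0.996  -0.0888] -174.90388442821464 tip [ 0.3815 -0.3517] end [ 0.5615 -0.3356] 0.18077420597310906 g [ 0.4811 -0.3428] [ 0.4769 -0.3431]
brush side 279 dir [-0.9961 -0.0884] -174.92630005621157 tip [ 0.3774 -0.3514] end [ 0.5628 -0.3349] 0.18608614371015386 g [ 0.477  -0.3425] [ 0.4781 -0.3425]
```

Emit:
carry_out --deltas '[[[-0.1, -0.09, 0, 0, 0, 0, -1], [-0.2, -0.18, 0, 0, 0, 0, -1], [-0.3, -0.27, 0.05, 0, 0, 0, -1], [-0.417, -0.377, 0.15, 0, 0, 0, -1], [-0.417, -0.377, 0.3, 0, 0, 0, -1], [-0.417, -0.377, 0.42, 0, 0, 0, -1], [-0.417, -0.377, 0.52, 0, 0, 0, -1], [-0.417, -0.377, 0.6, 0, 0, 0, -1], [-0.417, -0.377, 0.687, 0, 0, 0, -1], [-0.417, -0.377, 0.687, 0, 0, 0, -1]]]'

```text
time_s: 0.98
position: [0.5662, -0.062, 0.0782]
tcp_rot: [[0.0, 1.0, -0.006], [1.0, -0.0, 0.002], [0.002, -0.006, -1.0]]
force: [-0.4, 0.1, 0.1]
opening: 0.997
grasp_force: 0.0
```

Emit:
carry_out --deltas '[[[0, 0, 0, 0, 0, 0, 0], [0, 0, 0, 0, 0, 0, 0.2], [0, 0, 0, 0, 0, 0, 0.3], [0, 0, 0, 0, 0, 0, 0.4], [0, 0, 0, 0, 0, 0, 0.5], [0, 0, 0, 0, 0, 0, 0.6], [0, 0, 0, 0, 0, 0, 0.8], [0, 0, 0, 0, 0, 0, 1], [0, 0, 0, 0, 0, 0, 1], [0, 0, 0, 0, 0, 0, 1]]]'

```text
time_s: 1.82
position: [0.5684, -0.0625, 0.0808]
tcp_rot: [[-0.0, 1.0, -0.0], [1.0, 0.0, 0.0], [0.0, -0.0, -1.0]]
force: [-0.1, 0.3, -0.2]
opening: 0.326
grasp_force: 0.0
```

```bash
cat > st.py <<'E'
from h import *
np.set_printoptions(precision=4,suppress=True)
s=telemetry.read_state()
for k in("time_s","joint_positions","position","force","opening","grasp_force"):print(k,s[k])
print(s["tcp_rot"])
E
python3 st.py
```

```text
time_s 1.8167
joint_positions [-17.4681  34.1073  95.1211   0.0003  50.7738 -17.4695]
position [ 0.5684 -0.0625  0.0808]
force [-0.0664  0.2575 -0.1714]
opening 0.32644400552257485
grasp_force 0.0
[[-0.  1. -0.]
 [ 1.  0.  0.]
 [ 0. -0. -1.]]
```

Emit:
carry_out --deltas '[[[0, 0, 0, 0, 0, 0, 1], [0, 0, 0, 0, 0, 0, 1], [0, 0, 0, 0, 0, 0, 1], [0, 0, 0, 0, 0, 0, 1], [0, 0, 0, 0, 0, 0, 1], [0, 0, 0, 0, 0, 0, 1], [0, 0, 0, 0, 0, 0, 1], [0, 0, -0.01, 0, 0, 0, 1], [0, 0, -0.02, 0, 0, 0, 1], [0, 0, -0.03, 0, 0, 0, 1]]]'

```text
time_s: 2.65
position: [0.5685, -0.0625, 0.0855]
tcp_rot: [[0.0, 1.0, 0.0], [1.0, -0.0, -0.0], [-0.0, 0.0, -1.0]]
force: [0.1, -0.2, 0.6]
opening: 0.005
grasp_force: 0.0
```

Emit:
carry_out --deltas '[[[0, 0, -0.03, 0, 0, 0, 1], [0, 0, -0.08, 0, 0, 0, 1], [0, 0, -0.13, 0, 0, 0, 1], [0, 0, -0.18, 0, 0, 0, 1], [0, 0, -0.24, 0, 0, 0, 1], [0, 0, -0.3, 0, 0, 0, 1], [0, 0, -0.36, 0, 0, 0, 1], [0, 0, -0.4, 0, 0, 0, 1], [0, 0, -0.42, 0, 0, 0, 1], [0, 0, -0.42, 0, 0, 0, 1]]]'

```text
time_s: 3.48
position: [0.569, -0.0627, 0.1493]
tcp_rot: [[-0.0, 1.0, 0.002], [1.0, 0.0, -0.001], [-0.001, 0.002, -1.0]]
force: [-0.3, 0.5, 0.2]
opening: 0.006
grasp_force: 0.0
```

```bash
python3 st.py
python3 - <<'E'
from h import *
a=capture("scene")[:,:,::-1];w=capture("wrist")[:,:,::-1]
a=cv2.resize(a[130:330,80:440],None,fx=1.1,fy=1.1)
cv2.imwrite("pics/l1.png",np.vstack([cv2.resize(a,(400,222)),cv2.resize(w,(400,300))]))
E
```

```text
time_s 3.4833
joint_positions [-17.4652  28.5797  91.9101   0.0008  59.4023 -17.4683]
position [ 0.569  -0.0627  0.1493]
force [-0.273   0.499   0.1575]
opening 0.005670069325177045
grasp_force 0.0
[[-0.      1.      0.0018]
 [ 1.      0.     -0.0006]
 [-0.0006  0.0018 -1.    ]]
```

View pics/l1.png

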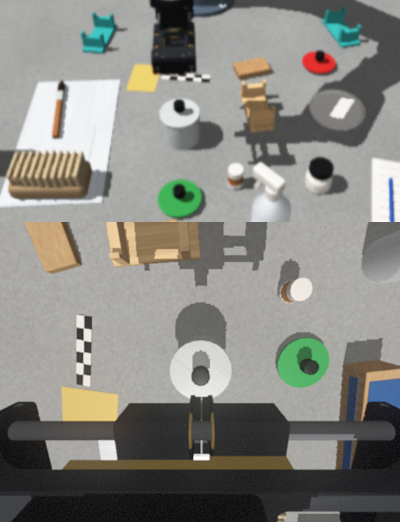

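Run:
```python
from h import *
def proj(n,p):
    i=camera_info(n);M=np.linalg.inv(np.array(i["cam_to_world"]));q=np.array(i["mtx"])@(M[:3,:3]@p+M[:3,3]);return q[:2]/q[2]
for n in("scene","side"):
    print(n,proj(n,np.array([.6244,.0001,.1831])),proj(n,np.array([.569,-.0627,.1493])),"pot",proj(n,np.array([.5685,-.0625,.094])))
i=camera_info("wrist");T=np.array(i["T_tool_cam"]);
for p in([0,0,0],[0,0,.045]):
    q=np.array(i["mtx"])@(T[:3,:3].T@(np.array(p)-T[:3,3]));print(q[:2]/q[2])
a=capture("scene")[:,:,::-1];b=capture("side")[:,:,::-1]
blk=lambda m:m[...,2]<50
ka=ctr(a,(230,215,22,18),blk);kb=ctr(b,(312,205,18,14),blk)
if len(ka) and len(kb): print(len(ka),len(kb),tri(ka.mean(0),kb.mean(0)))
cv2.imwrite("pics/s2.png",np.hstack([cv2.resize(a[100:270,180:330],(400,453)),cv2.resize(b[60:260,230:400],(385,453))]))
```

```text
scene [268.81709358 212.04463521] [239.46960863 207.51872556] pot [240.81809074 225.08412118]
side [324.76082829 171.62807105] [321.61258109 196.92115022] pot [320.06597006 212.13496041]
[281.97798389 236.80646611]
[281.95920861 218.25988673]
70 50 (array([ 0.56846692, -0.06219549,  0.09301102]), [np.float64(4.367758685707749e-05), np.float64(4.367758685697211e-05)])
```

View pics/s2.png

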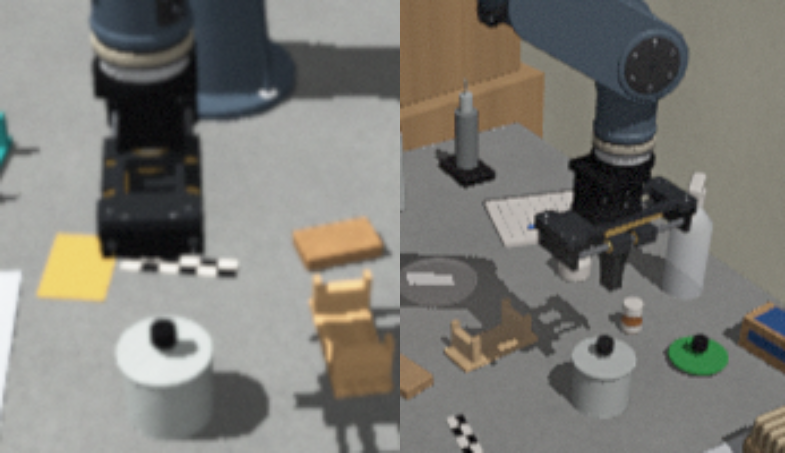

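The first grip missed. The fingers closed above the knob, and their tips look higher than the reported TCP (side view: about (324,186), where (322,197) was expected). I'll check the tip offset.

Run:
```python
from h import *
print({k:getattr(bot,k) for k in dir(bot) if k[0]!='_'})
i=camera_info("wrist");T=np.array(i["T_tool_cam"])
def pw(p):
    q=np.array(i["mtx"])@(T[:3,:3].T@(np.array(p)-T[:3,3]));return np.round(q[:2]/q[2],1)
for z in(0,-.02,-.03,-.04):print(z,pw([0,0,z]),pw([.0095,0,z]),"open",pw([0,-.0435,z]),pw([.0095,.0435,z]))
def proj(n,p):
    i=camera_info(n);M=np.linalg.inv(np.array(i["cam_to_world"]));q=np.array(i["mtx"])@(M[:3,:3]@p+M[:3,3]);return np.round(q[:2]/q[2],1)
P=np.array([.6244,.0001,.1831])
for z in(0,.02,.04): print(z,[ (proj(n,P+[s*.05,0,z])) for n in("scene","side") for s in(-1,1)])
Q=np.array([.569,-.0627,.1493])
for z in(0,.02,.03,.04): print(z,[proj(n,Q+[0,0,z]) for n in("scene","side")])
a=cv2.imread("pics/scene0.png");b=cv2.imread("pics/side0.png");w=cv2.imread("pics/wrist0.png");w2=capture("wrist")[:,:,::-1];b2=capture("side")[:,:,::-1]
R=lambda im,x,y,W,H,s:cv2.resize(im[y:y+H,x:x+W],(W*s,H*s),interpolation=cv2.INTER_CUBIC)
top=np.hstack([R(a,240,170,60,50,4),R(b,290,110,80,50,4),R(b2,290,150,60,50,4)])
bot_=np.hstack([cv2.resize(w,(400,300)),R(w2,230,230,100,75,4)])
cv2.imwrite("pics/t.png",np.vstack([top,bot_]) if top.shape[1]==800 else 0)
```

```text
{'PlanningError': <class 'rig.PlanningError'>, 'tcp_to_grasp': 0.0187}
0 [282.  236.8] [282.  224.5] open [222.7 236.8] [342.  224.5]
-0.02 [282.  247.7] [282.  234.3] open [216.9 247.7] [348.  234.3]
-0.03 [282. 254.] [282. 240.] open [213.5 254. ] [351.5 240. ]
-0.04 [282.  260.9] [282.  246.3] open [209.8 260.9] [355.3 246.3]
0 [array([267.6, 196.5]), array([270.1, 228.9]), array([311.1, 176.3]), array([338. , 167.1])]
0.02 [array([267.5, 189.4]), array([270.1, 221.8]), array([311.5, 170.5]), array([338.6, 161.4])]
0.04 [array([267.4, 182.1]), array([270. , 214.4]), array([311.9, 164.6]), array([339.3, 155.6])]
0 [array([239.5, 207.5]), array([321.6, 196.9])]
0.02 [array([239. , 200.8]), array([322.1, 191.2])]
0.03 [array([238.7, 197.3]), array([322.4, 188.3])]
0.04 [array([238.5, 193.8]), array([322.7, 185.4])]
```

View pics/t.png

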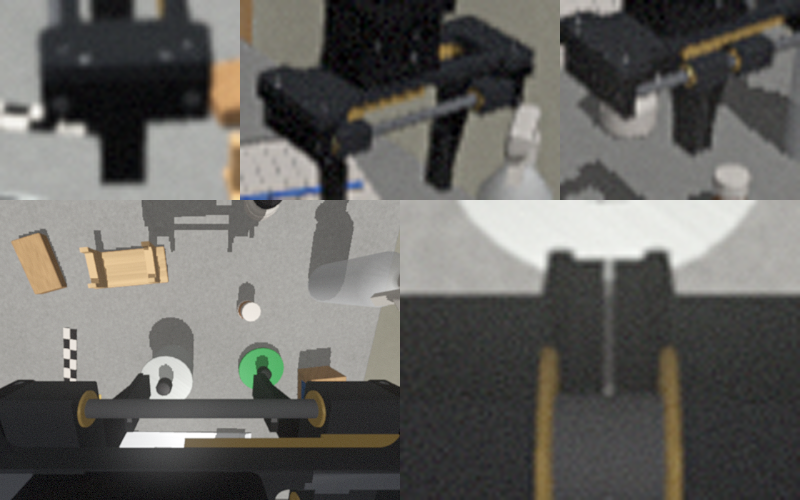

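Three views agree: the real fingertips are about 34 mm behind the reported TCP, still on the tool axis. I'll account for that and try again, with reported z ≈ 0.052 for the knob.

Emit:
carry_out --deltas '[[[0, 0, 0, 0, 0, 0, -1], [0, 0, 0, 0, 0, 0, -1], [0, 0, 0, 0, 0, 0, -1], [0, 0, 0, 0, 0, 0, -1], [0, 0, 0, 0, 0, 0, -1], [0, 0, 0, 0, 0, 0, -1], [0, 0, 0.05, 0, 0, 0, -1], [0, 0, 0.1, 0, 0, 0, -1], [0, 0, 0.15, 0, 0, 0, -1], [0, 0, 0.2, 0, 0, 0, -1]]]'

```text
time_s: 4.62
position: [0.568, -0.0624, 0.1171]
tcp_rot: [[-0.0, 1.0, -0.001], [1.0, 0.0, 0.0], [0.0, -0.001, -1.0]]
force: [-0.7, 0.1, 0.4]
opening: 0.685
grasp_force: 0.0
```

Emit:
carry_out --deltas '[[[0, 0, 0.06, 0, 0, 0, -1], [0, 0, 0.12, 0, 0, 0, -1], [0, 0, 0.18, 0, 0, 0, -1], [0, 0, 0.24, 0, 0, 0, -1], [0, 0, 0.3, 0, 0, 0, -1], [0, 0, 0.35, 0, 0, 0, -1], [0, 0, 0.38, 0, 0, 0, -1], [0, 0, 0.41, 0, 0, 0, -1], [0, 0, 0.43, 0, 0, 0, -1], [0, 0, 0.44, 0, 0, 0, -1]]]'

```text
time_s: 5.45
position: [0.5684, -0.0625, 0.0519]
tcp_rot: [[0.0, 1.0, -0.0], [1.0, -0.0, 0.0], [0.0, -0.0, -1.0]]
force: [0.1, 0.5, 0.5]
opening: 1.002
grasp_force: 0.0
```

Emit:
carry_out --deltas '[[[0, 0, 0, 0, 0, 0, 1], [0, 0, 0, 0, 0, 0, 1], [0, 0, 0, 0, 0, 0, 1], [0, 0, 0, 0, 0, 0, 1], [0, 0, 0, 0, 0, 0, 1], [0, 0, 0, 0, 0, 0, 1], [0, 0, 0, 0, 0, 0, 1], [0, 0, 0, 0, 0, 0, 1], [0, 0, 0, 0, 0, 0, 1], [0, 0, 0, 0, 0, 0, 1]]]'

```text
time_s: 6.28
position: [0.5684, -0.0625, 0.0523]
tcp_rot: [[0.0, 1.0, -0.0], [1.0, -0.0, 0.0], [0.0, -0.0, -1.0]]
force: [-0.4, -0.3, -0.2]
opening: 0.325
grasp_force: 0.0
```

Emit:
carry_out --deltas '[[[0, 0, 0, 0, 0, 0, 1], [0, 0, 0, 0, 0, 0, 1], [0, 0, 0, 0, 0, 0, 1], [0, 0, 0, 0, 0, 0, 1], [0, 0, 0, 0, 0, 0, 1], [0, 0, 0, 0, 0, 0, 1], [0, 0, 0, 0, 0, 0, 1], [0, 0, 0, 0, 0, 0, 1], [0, 0, 0, 0, 0, 0, 1], [0, 0, 0, 0, 0, 0, 1]]]'

```text
time_s: 7.12
position: [0.5683, -0.0625, 0.0523]
tcp_rot: [[-0.0, 1.0, -0.0], [1.0, 0.0, 0.0], [0.0, -0.0, -1.0]]
force: [0.5, -0.4, -0.4]
opening: 0.264
grasp_force: 30.0
```

```bash
python3 st.py
```

```text
time_s 7.1167
joint_positions [-17.4674  36.6244  96.1275   0.0002  47.2595 -17.4692]
position [ 0.5683 -0.0625  0.0523]
force [ 0.5374 -0.376  -0.3666]
opening 0.26396910174444843
grasp_force 30.00003308057785
[[-0.      1.     -0.0002]
 [ 1.      0.      0.0001]
 [ 0.0001 -0.0002 -1.    ]]
```

Gripped at 30 N with a 23 mm opening, which fits the knob. Lifting and carrying it to the dish.

Emit:
carry_out --deltas '[[[0, 0, -0.02, 0, 0, 0, 1], [0, 0, -0.05, 0, 0, 0, 1], [0, 0, -0.09, 0, 0, 0, 1], [0, 0, -0.15, 0, 0, 0, 1], [0, 0, -0.22, 0, 0, 0, 1], [0, 0, -0.3, 0, 0, 0, 1], [0, 0, -0.38, 0, 0, 0, 1], [0, 0, -0.44, 0, 0, 0, 1], [0, 0, -0.48, 0, 0, 0, 1], [0, 0, -0.5, 0, 0, 0, 1]]]'

```text
time_s: 7.95
position: [0.5691, -0.0627, 0.1289]
tcp_rot: [[-0.0, 1.0, 0.002], [1.0, 0.0, -0.001], [-0.001, 0.002, -1.0]]
force: [-0.1, 0.5, -1.3]
opening: 0.264
grasp_force: 30.0
```

Emit:
carry_out --deltas '[[[0.02, 0, 0, 0, 0, 0, 1], [0.06, 0, 0, 0, 0, 0, 1], [0.13, -0.02, 0, 0, 0, 0, 1], [0.22, -0.04, 0, 0, 0, 0, 1], [0.32, -0.06, 0, 0, 0, 0, 1], [0.43, -0.08, 0, 0, 0, 0, 1], [0.54, -0.1, 0, 0, 0, 0, 1], [0.65, -0.12, 0, 0, 0, 0, 1], [0.76, -0.14, 0, 0, 0, 0, 1], [0.87, -0.16, 0, 0, 0, 0, 1]]]'

```text
time_s: 8.78
position: [0.5429, 0.0703, 0.1267]
tcp_rot: [[-0.001, 1.0, -0.002], [1.0, 0.001, 0.001], [0.001, -0.002, -1.0]]
force: [0.5, 0.6, -1.4]
opening: 0.263
grasp_force: 30.0
```

Emit:
carry_out --deltas '[[[0.11, -0.02, 0, 0, 0, 0, 1], [0.22, -0.04, 0, 0, 0, 0, 1], [0.33, -0.06, 0, 0, 0, 0, 1], [0.44, -0.08, 0, 0, 0, 0, 1], [0.55, -0.1, 0, 0, 0, 0, 1], [0.66, -0.12, 0, 0, 0, 0, 1], [0.77, -0.14, 0, 0, 0, 0, 1], [0.85, -0.16, 0, 0, 0, 0, 1], [0.92, -0.18, 0, 0, 0, 0, 1], [0.97, -0.18, 0, 0, 0, 0, 1]]]'

```text
time_s: 9.62
position: [0.5157, 0.215, 0.1269]
tcp_rot: [[-0.001, 1.0, -0.002], [1.0, 0.001, -0.0], [-0.0, -0.002, -1.0]]
force: [-0.3, 0.4, -0.7]
opening: 0.264
grasp_force: 30.0
```

Emit:
carry_out --deltas '[[[0.08, -0.003, 0, 0, 0, 0, 1], [0.16, -0.006, 0, 0, 0, 0, 1], [0.24, -0.01, 0, 0, 0, 0, 1], [0.32, -0.015, 0, 0, 0, 0, 1], [0.4, -0.02, 0, 0, 0, 0, 1], [0.47, -0.026, 0, 0, 0, 0, 1], [0.52, -0.026, 0, 0, 0, 0, 1], [0.55, -0.026, 0, 0, 0, 0, 1], [0.557, -0.026, 0, 0, 0, 0, 1], [0.557, -0.026, 0, 0, 0, 0, 1]]]'

```text
time_s: 10.45
position: [0.5135, 0.2972, 0.1272]
tcp_rot: [[-0.0, 1.0, -0.0], [1.0, 0.0, -0.0], [-0.0, -0.0, -1.0]]
force: [0.4, 0.0, -0.5]
opening: 0.261
grasp_force: 30.0
```

```bash
python3 st.py
python3 - <<'E'
from h import *
def proj(n,p):
    i=camera_info(n);M=np.linalg.inv(np.array(i["cam_to_world"]));q=np.array(i["mtx"])@(M[:3,:3]@p+M[:3,3]);return q[:2]/q[2]
a=capture("scene")[:,:,::-1];b=capture("side")[:,:,::-1]
cv2.imwrite("pics/sc3.png",a);cv2.imwrite("pics/sd3.png",b)
a=a.copy();b=b.copy()
t=np.linspace(0,2*np.pi,40)
for n,im in(("scene",a),("side",b)):
    for q in t:
        for c,r,z in(((.5135,.297),.065,.01),):
            u,v=proj(n,np.array([c[0]+r*np.cos(q),c[1]+r*np.sin(q),z]));im[int(round(v)),int(round(u))]=(0,0,255)
cv2.imwrite("pics/d.png",np.hstack([cv2.resize(a[120:290,300:450],(400,453)),cv2.resize(b[90:260,180:330],(400,453))]))
E
```

```text
time_s 10.45
joint_positions [19.2846 31.7546 89.922  -0.0151 58.3305 19.2694]
position [0.5135 0.2972 0.1272]
force [ 0.4228  0.003  -0.4608]
opening 0.26141371259602664
grasp_force 29.999845325946808
[[-0.0004  1.     -0.    ]
 [ 1.      0.0004 -0.0003]
 [-0.0003 -0.     -1.    ]]
```

View pics/d.png

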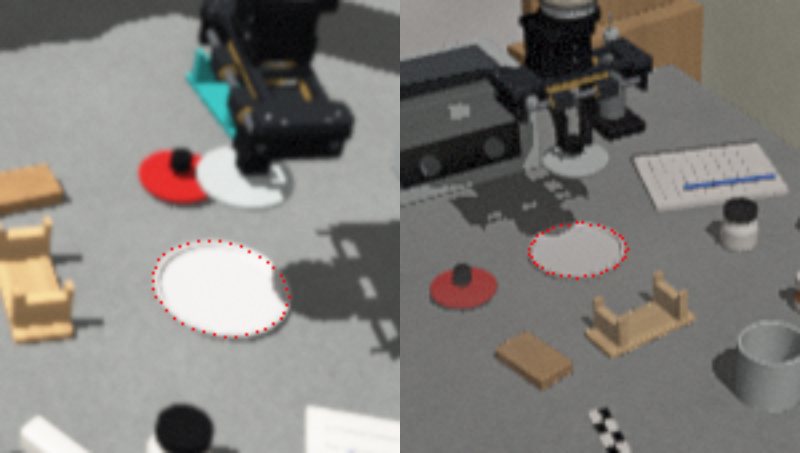

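The lid is held level over the dish, and the pot stands undisturbed. The drawn rim sits within about 2 mm of the dish edge, so I'm nudging by 1 mm and lowering.

Emit:
carry_out --deltas '[[[0.003, 0.003, 0.02, 0, 0, 0, 1], [0.007, 0.007, 0.06, 0, 0, 0, 1], [0.007, 0.007, 0.12, 0, 0, 0, 1], [0.007, 0.007, 0.19, 0, 0, 0, 1], [0.007, 0.007, 0.27, 0, 0, 0, 1], [0.007, 0.007, 0.35, 0, 0, 0, 1], [0.007, 0.007, 0.43, 0, 0, 0, 1], [0.007, 0.007, 0.5, 0, 0, 0, 1], [0.007, 0.007, 0.56, 0, 0, 0, 1], [0.007, 0.007, 0.6, 0, 0, 0, 1]]]'

```text
time_s: 11.38
position: [0.5139, 0.2978, 0.0356]
tcp_rot: [[0.0, 1.0, -0.002], [1.0, -0.0, -0.001], [-0.001, -0.002, -1.0]]
force: [0.1, 0.4, -0.9]
opening: 0.264
grasp_force: 30.0
```

Emit:
carry_out --deltas '[[[0, 0, 0.05, 0, 0, 0, 1], [0, 0, 0.1, 0, 0, 0, 1], [0, 0, 0.14, 0, 0, 0, 1], [0, 0, 0.18, 0, 0, 0, 1], [0, 0, 0.21, 0, 0, 0, 1], [0, 0, 0.23, 0, 0, 0, 1], [0, 0, 0.245, 0, 0, 0, 1], [0, 0, 0.255, 0, 0, 0, 1], [0, 0, 0.26, 0, 0, 0, 1], [0, 0, 0.26, 0, 0, 0, 1]]]'

```text
time_s: 12.22
position: [0.5147, 0.2981, -0.0016]
tcp_rot: [[-0.0, 1.0, 0.0], [1.0, 0.0, 0.0], [0.0, 0.0, -1.0]]
force: [-0.7, -0.1, -0.8]
opening: 0.261
grasp_force: 30.0
```

Emit:
carry_out --deltas '[[[0, 0, 0.004, 0, 0, 0, 1], [0, 0, 0.007, 0, 0, 0, 1], [0, 0, 0.01, 0, 0, 0, 1], [0, 0, 0.013, 0, 0, 0, 1], [0, 0, 0.016, 0, 0, 0, 1], [0, 0, 0.018, 0, 0, 0, 1], [0, 0, 0.02, 0, 0, 0, 1], [0, 0, 0.022, 0, 0, 0, 1], [0, 0, 0.022, 0, 0, 0, 1], [0, 0, 0.022, 0, 0, 0, 1]]]'

```text
time_s: 13.05
position: [0.5146, 0.2981, -0.005]
tcp_rot: [[-0.0, 1.0, -0.0], [1.0, 0.0, -0.0], [-0.0, -0.0, -1.0]]
force: [1.2, -0.2, -1.2]
opening: 0.262
grasp_force: 30.0
```

Emit:
carry_out --deltas '[[[0, 0, 0.002, 0, 0, 0, 1], [0, 0, 0.004, 0, 0, 0, 1], [0, 0, 0.005, 0, 0, 0, 1], [0, 0, 0.006, 0, 0, 0, 1], [0, 0, 0.007, 0, 0, 0, 1], [0, 0, 0.007, 0, 0, 0, 1], [0, 0, 0.007, 0, 0, 0, 1], [0, 0, 0.007, 0, 0, 0, 1], [0, 0, 0.007, 0, 0, 0, 1], [0, 0, 0.007, 0, 0, 0, 1]]]'

```text
time_s: 13.88
position: [0.5147, 0.2981, -0.0057]
tcp_rot: [[0.0, 1.0, 0.0], [1.0, -0.0, 0.0], [0.0, 0.0, -1.0]]
force: [-0.8, 0.0, 5.4]
opening: 0.265
grasp_force: 30.0
```

Contact (+5 N). Releasing, then lifting.

Emit:
carry_out --deltas '[[[0, 0, 0.004, 0, 0, 0, 0.4], [0, 0, 0.004, 0, 0, 0, 0.3], [0, 0, 0.004, 0, 0, 0, 0.1], [0, 0, 0.004, 0, 0, 0, -0.1], [0, 0, 0.004, 0, 0, 0, -0.3], [0, 0, 0.004, 0, 0, 0, -0.5], [0, 0, 0.004, 0, 0, 0, -0.5], [0, 0, 0.004, 0, 0, 0, -0.5], [0, 0, 0, 0, 0, 0, -0.5], [0, 0, -0.02, 0, 0, 0, -0.5]]]'

```text
time_s: 14.72
position: [0.5142, 0.2979, -0.0033]
tcp_rot: [[-0.0, 1.0, -0.001], [1.0, 0.0, -0.0], [-0.0, -0.001, -1.0]]
force: [0.0, 1.3, 1.1]
opening: 0.741
grasp_force: 0.0
```

Emit:
carry_out --deltas '[[[0, 0, -0.05, 0, 0, 0, -0.5], [0, 0, -0.12, 0, 0, 0, -0.5], [0, 0, -0.24, 0, 0, 0, -0.5], [0, 0, -0.38, 0, 0, 0, -0.5], [0, 0, -0.54, 0, 0, 0, -0.5], [0, 0, -0.7, 0, 0, 0, -0.5], [0, 0, -0.84, 0, 0, 0, -0.5], [0, 0, -0.94, 0, 0, 0, -0.5], [0, 0, -0.98, 0, 0, 0, -0.5], [0, 0, -0.98, 0, 0, 0, -0.5]]]'

```text
time_s: 15.55
position: [0.5159, 0.2986, 0.1466]
tcp_rot: [[-0.0, 1.0, 0.005], [1.0, 0.0, 0.002], [0.002, 0.005, -1.0]]
force: [0.0, 0.3, 0.6]
opening: 0.753
grasp_force: 0.0
```

```bash
python3 st.py
python3 - <<'E'
from h import *
a=capture("scene")[:,:,::-1];b=capture("side")[:,:,::-1]
cv2.imwrite("pics/sc4.png",a);cv2.imwrite("pics/sd4.png",b)
blk=lambda m:m[...,2]<50
ka=ctr(a,(365,205,40,35),blk);kb=ctr(b,(230,160,35,30),blk)
print(len(ka),len(kb),ka.std(0),kb.std(0),tri(ka.mean(0),kb.mean(0)))
E
```

```text
time_s 15.55
joint_positions [19.3307 30.4001 88.7733  0.0017 60.5368 19.3256]
position [0.5159 0.2986 0.1466]
force [0.0331 0.3221 0.5795]
opening 0.7526165845712967
grasp_force 0.0
[[-0.0001  1.      0.0048]
 [ 1.      0.0001  0.0017]
 [ 0.0017  0.0048 -1.    ]]
55 29 [1.84972636 2.35873618] [1.45073683 1.64869422] (array([0.51580532, 0.29868505, 0.03544557]), [np.float64(0.0008809803188407472), np.float64(0.0008809803188407653)])
```

The lid is in the dish: knob triangulated at (0.516, 0.299, 0.035), level and near the dish centre. Moving on to the brush.

Emit:
carry_out --deltas '[[[-0.03, 0, 0, 0, 0, 0, -0.5], [-0.1, 0, 0, 0, 0, 0, -0.5], [-0.2, 0, 0, 0, 0, 0, -0.5], [-0.31, 0, 0, 0, 0, 0, -0.5], [-0.42, 0, 0, 0, 0, 0, -0.5], [-0.54, 0, 0, 0, 0, 0, -0.5], [-0.65, 0, 0, 0, 0, 0, -0.5], [-0.77, 0, 0, 0, 0, 0, -0.5], [-0.88, 0, 0, 0, 0, 0, -0.5], [-1, 0, 0, 0, 0, 0, -0.5]]]'

```text
time_s: 16.48
position: [0.5136, 0.1464, 0.1429]
tcp_rot: [[0.0, 1.0, -0.002], [1.0, -0.0, -0.0], [-0.0, -0.002, -1.0]]
force: [0.3, -0.1, 0.5]
opening: 0.748
grasp_force: 0.0
```

Emit:
carry_out --deltas '[[[-0.1, 0, 0, 0, 0, 0, -0.5], [-0.2, 0, 0, 0, 0, 0, -0.5], [-0.3, 0, 0, 0, 0, 0, -0.5], [-0.4, 0, 0, 0, 0, 0, -0.5], [-0.5, 0, 0, 0, 0, 0, -0.5], [-0.6, 0, 0, 0, 0, 0, -0.5], [-0.7, 0, 0, 0, 0, 0, -0.5], [-0.8, 0, 0, 0, 0, 0, -0.5], [-0.9, 0, 0, 0, 0, 0, -0.5], [-1, 0, 0, 0, 0, 0, -0.5]]]'

```text
time_s: 17.32
position: [0.5133, -0.0033, 0.143]
tcp_rot: [[0.0, 1.0, -0.002], [1.0, -0.0, 0.0], [0.0, -0.002, -1.0]]
force: [-0.6, 0.1, 1.0]
opening: 0.751
grasp_force: 0.0
```

Emit:
carry_out --deltas '[[[-0.1, 0, 0, 0, 0, 0, -0.5], [-0.2, 0, 0, 0, 0, 0, -0.5], [-0.3, 0, 0, 0, 0, 0, -0.5], [-0.4, 0, 0, 0, 0, 0, -0.5], [-0.5, 0, 0, 0, 0, 0, -0.5], [-0.6, 0, 0, 0, 0, 0, -0.5], [-0.7, 0, 0, 0, 0, 0, -0.5], [-0.8, 0, 0, 0, 0, 0, -0.5], [-0.9, 0, 0, 0, 0, 0, -0.5], [-1, 0, 0, 0, 0, 0, -0.5]]]'

```text
time_s: 18.15
position: [0.5132, -0.153, 0.1429]
tcp_rot: [[0.001, 1.0, -0.002], [1.0, -0.001, 0.001], [0.001, -0.002, -1.0]]
force: [0.4, -0.1, 0.3]
opening: 0.746
grasp_force: 0.0
```

Emit:
carry_out --deltas '[[[-0.1, -0.02, 0, 0, 0, 0, -0.5], [-0.2, -0.05, 0, 0, 0, 0, -0.5], [-0.3, -0.07, 0, 0, 0, 0, -0.5], [-0.4, -0.1, 0, 0, 0, 0, -0.5], [-0.5, -0.12, 0, 0, 0, 0, -0.5], [-0.6, -0.15, 0, 0, 0, 0, -0.5], [-0.7, -0.17, 0, 0, 0, 0, -0.5], [-0.8, -0.2, 0, 0, 0, 0, -0.5], [-0.9, -0.22, 0, 0, 0, 0, -0.5], [-1, -0.243, 0, 0, 0, 0, -0.5]]]'

```text
time_s: 18.98
position: [0.4769, -0.3029, 0.1431]
tcp_rot: [[0.001, 1.0, -0.001], [1.0, -0.001, 0.001], [0.001, -0.001, -1.0]]
force: [0.5, -0.3, 0.6]
opening: 0.749
grasp_force: 0.0
```

Emit:
carry_out --deltas '[[[-0.08, 0, 0, 0, 0, 0.01, -0.5], [-0.15, 0, 0, 0, 0, 0.02, -0.5], [-0.2, 0, 0, 0, 0, 0.035, -0.5], [-0.25, 0, 0, 0, 0, 0.05, -0.5], [-0.273, 0, 0, 0, 0, 0.065, -0.5], [-0.273, 0, 0, 0, 0, 0.08, -0.5], [-0.273, 0, 0, 0, 0, 0.095, -0.5], [-0.273, 0, 0, 0, 0, 0.11, -0.5], [-0.273, 0, 0, 0, 0, 0.118, -0.5], [-0.273, 0, 0, 0, 0, 0.118, -0.5]]]'

```text
time_s: 19.82
position: [0.4775, -0.3433, 0.1435]
tcp_rot: [[0.676, 0.737, -0.001], [0.737, -0.676, 0.001], [-0.0, -0.001, -1.0]]
force: [0.4, -0.2, 0.3]
opening: 0.75
grasp_force: 0.0
```

Emit:
carry_out --deltas '[[[0, 0, 0, 0, 0, 0.015, -0.5], [0, 0, 0, 0, 0, 0.03, -0.5], [0, 0, 0, 0, 0, 0.045, -0.5], [0, 0, 0, 0, 0, 0.06, -0.5], [0, 0, 0, 0, 0, 0.075, -0.5], [0, 0, 0, 0, 0, 0.09, -0.5], [0, 0, 0, 0, 0, 0.105, -0.5], [0, 0, 0, 0, 0, 0.118, -0.5], [0, 0, 0, 0, 0, 0.118, -0.5], [0, 0, 0, 0, 0, 0.118, -0.5]]]'

```text
time_s: 20.65
position: [0.4778, -0.3431, 0.1437]
tcp_rot: [[0.996, 0.091, -0.0], [0.091, -0.996, 0.0], [-0.0, -0.0, -1.0]]
force: [-0.6, -0.6, -0.6]
opening: 0.749
grasp_force: 0.0
```

```bash
python3 st.py
python3 - <<'E'
from h import *
s=telemetry.read_state();w=capture("wrist")[:,:,::-1];cv2.imwrite("pics/w5.png",w)
i=camera_info("wrist");T=np.array(i["T_tool_cam"]);R=np.array(s["tcp_rot"]);P=np.array(s["position"])
p=ctr(w,(0,0,560,420),lambda m:(m[...,0]<18)&(m[...,1]>120)&(m[...,2]>90))
o=P+R@T[:3,3];D=(R@T[:3,:3]@np.linalg.solve(i["mtx"],np.c_[p,np.ones(len(p))].T)).T
W=o+D*((.016-o[2])/D[:,2])[:,None]
k=np.hypot(W[:,0]-.5,W[:,1]+.34)<.1; W=W[k,:2];c=np.median(W,0);W=W[np.hypot(*(W-c).T)<.08];c=W.mean(0);d=np.linalg.svd(W-c)[2][0];t=(W-c)@d
print(len(W),c,np.degrees(np.arctan2(d[1],d[0])),c+d*t.min(),c+d*t.max(),np.ptp(t),np.ptp((W-c)@[-d[1],d[0]]))
E
```

```text
time_s 20.65
joint_positions [-46.5523  30.1819  89.8047  -0.007   60.0396  38.2419]
position [ 0.4778 -0.3431  0.1437]
force [-0.5984 -0.6069 -0.558 ]
opening 0.7492231839539871
grasp_force 0.0
[[ 0.9959  0.0908 -0.0004]
 [ 0.0908 -0.9959  0.0003]
 [-0.0004 -0.0003 -1.    ]]
85 [ 0.51652675 -0.34252374] -173.96401656603905 [ 0.55801039 -0.3381373 ] [ 0.44888309 -0.34967633] 0.10973567227611729 0.010052051926337622
```

Emit:
carry_out --deltas '[[[0, 0.007, 0.05, 0, 0, 0, -0.5], [0, 0.007, 0.15, 0, 0, 0, -0.5], [0, 0.007, 0.27, 0, 0, 0, -0.5], [0, 0.007, 0.4, 0, 0, 0, -0.5], [0, 0.007, 0.53, 0, 0, 0, -0.5], [0, 0.007, 0.66, 0, 0, 0, -0.5], [0, 0.007, 0.77, 0, 0, 0, -0.5], [0, 0.007, 0.86, 0, 0, 0, -0.5], [0, 0.007, 0.92, 0, 0, 0, -0.5], [0, 0.007, 0.96, 0, 0, 0, -0.5]]]'

```text
time_s: 21.53
position: [0.4776, -0.3434, -0.0016]
tcp_rot: [[0.996, 0.089, -0.001], [0.089, -0.996, 0.001], [-0.001, -0.002, -1.0]]
force: [-1.2, 0.4, 0.5]
opening: 0.749
grasp_force: 0.0
```

Emit:
carry_out --deltas '[[[0, 0, 0.04, 0, 0, 0, -0.5], [0, 0, 0.08, 0, 0, 0, -0.5], [0, 0, 0.11, 0, 0, 0, -0.5], [0, 0, 0.13, 0, 0, 0, -0.5], [0, 0, 0.145, 0, 0, 0, -0.5], [0, 0, 0.155, 0, 0, 0, -0.5], [0, 0, 0.16, 0, 0, 0, -0.5], [0, 0, 0.165, 0, 0, 0, -0.5], [0, 0, 0.17, 0, 0, 0, -0.5], [0, 0, 0.173, 0, 0, 0, -0.5]]]'

```text
time_s: 22.37
position: [0.4783, -0.344, -0.0259]
tcp_rot: [[0.996, 0.088, 0.0], [0.088, -0.996, -0.0], [0.0, 0.0, -1.0]]
force: [0.8, -0.2, 0.4]
opening: 0.746
grasp_force: 0.0
```

```bash
python3 st.py
python3 - <<'E'
from h import *
w=capture("wrist")[:,:,::-1];b=capture("side")[:,:,::-1]
R=lambda im,x,y,W,H,s:cv2.resize(im[y:y+H,x:x+W],(W*s,H*s),interpolation=cv2.INTER_CUBIC)
cv2.imwrite("pics/g.png",np.hstack([cv2.resize(w,(400,300)),R(b,310,230,100,75,4)]))
E
```

```text
time_s 22.3667
joint_positions [-46.5821  44.7658  95.2275   0.0019  39.987   38.3771]
position [ 0.4783 -0.344  -0.0259]
force [ 0.8182 -0.153   0.4488]
opening 0.746188985543547
grasp_force 0.0
[[ 0.9961  0.0878  0.0003]
 [ 0.0878 -0.9961 -0.0002]
 [ 0.0002  0.0003 -1.    ]]
```

View pics/g.png

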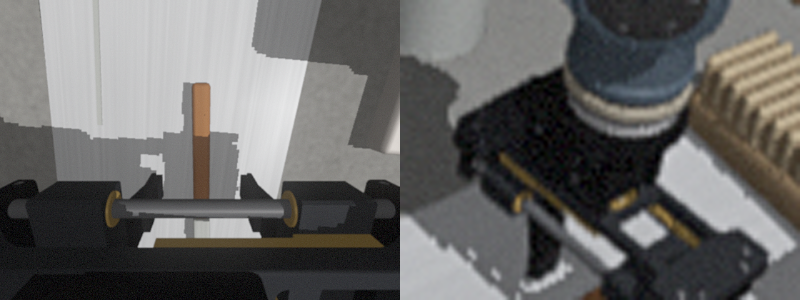

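The handle is centred between the open fingers (wrist (201,150), fingers at 155 and 245). Going 2.5 mm lower and closing.

Emit:
carry_out --deltas '[[[0, 0, 0.004, 0, 0, 0, -0.5], [0, 0, 0.009, 0, 0, 0, -0.5], [0, 0, 0.013, 0, 0, 0, -0.5], [0, 0, 0.017, 0, 0, 0, -0.5], [0, 0, 0.017, 0, 0, 0, -0.2], [0, 0, 0.017, 0, 0, 0, 0.2], [0, 0, 0.017, 0, 0, 0, 0.4], [0, 0, 0.017, 0, 0, 0, 0.5], [0, 0, 0.017, 0, 0, 0, 0.6], [0, 0, 0.017, 0, 0, 0, 0.7]]]'

```text
time_s: 23.3
position: [0.4783, -0.344, -0.0285]
tcp_rot: [[0.996, 0.088, 0.0], [0.088, -0.996, -0.0], [0.0, 0.0, -1.0]]
force: [-0.4, -0.1, -0.0]
opening: 0.379
grasp_force: 0.0
```

Emit:
carry_out --deltas '[[[0, 0, 0, 0, 0, 0, 1], [0, 0, 0, 0, 0, 0, 1], [0, 0, 0, 0, 0, 0, 1], [0, 0, 0, 0, 0, 0, 1], [0, 0, 0, 0, 0, 0, 1], [0, 0, 0, 0, 0, 0, 1], [0, 0, 0, 0, 0, 0, 1], [0, 0, 0, 0, 0, 0, 1], [0, 0, 0, 0, 0, 0, 1], [0, 0, 0, 0, 0, 0, 1]]]'

```text
time_s: 24.13
position: [0.4782, -0.3439, -0.0285]
tcp_rot: [[0.996, 0.088, 0.0], [0.088, -0.996, -0.0], [0.0, 0.0, -1.0]]
force: [-1.5, -0.6, -0.5]
opening: 0.151
grasp_force: 30.0
```

Gripped (13 mm, 30 N). Lifting, and meanwhile estimating kinematics from the logged poses to see whether the tilt is reachable.

Emit:
carry_out --deltas '[[[0, 0, -0.02, 0, 0, 0, 1], [0, 0, -0.05, 0, 0, 0, 1], [0, 0, -0.1, 0, 0, 0, 1], [0, 0, -0.18, 0, 0, 0, 1], [0, 0, -0.28, 0, 0, 0, 1], [0, 0, -0.4, 0, 0, 0, 1], [0, 0, -0.52, 0, 0, 0, 1], [0, 0, -0.64, 0, 0, 0, 1], [0, 0, -0.76, 0, 0, 0, 1], [0, 0, -0.88, 0, 0, 0, 1]]]'

```text
time_s: 24.97
position: [0.4783, -0.3439, 0.1057]
tcp_rot: [[0.996, 0.088, 0.001], [0.088, -0.996, -0.001], [0.001, 0.001, -1.0]]
force: [-0.1, -0.0, -0.6]
opening: 0.154
grasp_force: 30.0
```

Emit:
carry_out --deltas '[[[0, 0, -0.08, 0, 0, 0, 1], [0, 0, -0.16, 0, 0, 0, 1], [0, 0, -0.24, 0, 0, 0, 1], [0, 0, -0.31, 0, 0, 0, 1], [0, 0, -0.37, 0, 0, 0, 1], [0, 0, -0.42, 0, 0, 0, 1], [0, 0, -0.45, 0, 0, 0, 1], [0, 0, -0.47, 0, 0, 0, 1], [0, 0, -0.48, 0, 0, 0, 1], [0, 0, -0.48, 0, 0, 0, 1]]]'

```text
time_s: 25.8
position: [0.4782, -0.3438, 0.1754]
tcp_rot: [[0.996, 0.088, -0.0], [0.088, -0.996, 0.0], [-0.0, -0.0, -1.0]]
force: [0.7, 0.7, 0.2]
opening: 0.149
grasp_force: 30.0
```

```bash
python3 st.py
python3 - <<'E'
import numpy as np
from scipy.optimize import least_squares,brentq
D=np.array([[30.266,82.14,.6244,.0001,.1831],[34.107,95.121,.5684,-.0625,.0808],[28.58,91.91,.569,-.0627,.1493],[31.75,89.92,.5135,.2972,.1272],[30.40,88.77,.5159,.2986,.1466],[30.18,89.80,.4778,-.3431,.1437],[44.766,95.2275,.4783,-.344,-.0259]])
a,b=np.radians(D[:,0]),np.radians(D[:,0]+D[:,1]);r=np.sqrt(D[:,2]**2+D[:,3]**2-.111**2)
f=lambda p:np.r_[p[0]*np.sin(a)+p[1]*np.sin(b)+p[2]-r,p[0]*np.cos(a)+p[1]*np.cos(b)+p[3]-D[:,4]]
s=least_squares(f,[.4,.4,0,0]);print(s.x,abs(s.fun).max())
l1,l2,r0,z0=s.x
for L in(.25,.3,.35,.4):
  for th in(30,45,50,60):
    t=np.radians(th);x=.5685;cx=x-.012+.1*np.cos(t)+.0375*np.sin(t);cz=.042+.1*np.sin(t)-.0375*np.cos(t)
    R=np.sqrt(cx**2+.055**2-.111**2)-L*np.sin(t)-r0;Z=cz+L*np.cos(t)-L-z0
    c=(R*R+Z*Z-l1**2-l2**2)/(2*l1*l2);q3=np.arccos(np.clip(c,-1,1));q2=np.arctan2(R,Z)-np.arctan2(l2*np.sin(q3),l1+l2*c)
    print(L,th,c.round(2),np.degrees([q2,q3]).round(),(180-th-np.degrees(q2+q3)).round(1))
E
```

```text
time_s 25.8
joint_positions [-46.5834  28.0026  87.9161  -0.0003  64.1001  38.3766]
position [ 0.4782 -0.3438  0.1754]
force [0.6688 0.6859 0.1571]
opening 0.14893220109250183
grasp_force 29.999683499336243
[[ 0.9961  0.0879 -0.0002]
 [ 0.0879 -0.9961  0.0002]
 [-0.0002 -0.0003 -1.    ]]
[ 0.42074198  0.38877826  0.03109928 -0.02607901] 0.011867028493127041
0.25 30 -0.23 [ 35. 104.] 11.3
0.25 45 -0.41 [ 31. 114.] -10.5
0.25 50 -0.46 [ 31. 117.] -18.2
0.25 60 -0.55 [ 31. 123.] -34.3
0.3 30 -0.31 [ 34. 108.] 8.3
0.3 45 -0.5 [ 30. 120.] -15.6
0.3 50 -0.56 [ 30. 124.] -24.2
0.3 60 -0.65 [ 32. 130.] -42.4
0.35 30 -0.38 [ 32. 113.] 5.3
0.35 45 -0.59 [ 30. 126.] -21.0
0.35 50 -0.64 [ 31. 130.] -30.6
0.35 60 -0.73 [ 35. 137.] -51.5
0.4 30 -0.45 [ 31. 117.] 2.2
0.4 45 -0.66 [ 30. 132.] -26.7
0.4 50 -0.72 [ 32. 136.] -37.7
0.4 60 -0.79 [ 40. 142.] -62.0
```

Tilting with the bristles towards the robot would push joint 5 through 0. So I'll turn the brush half round (bristles outward) on the way to the pot and tilt the other way. The stand accepts either way round.

Emit:
carry_out --deltas '[[[0, -0.03, 0, 0, 0, 0, 1], [0.01, -0.1, 0, 0, 0, 0, 1], [0.02, -0.2, 0, 0, 0, 0, 1], [0.03, -0.3, 0, 0, 0, 0, 1], [0.05, -0.4, 0, 0, 0, 0, 1], [0.06, -0.5, 0, 0, 0, 0, 1], [0.07, -0.6, 0, 0, 0, 0, 1], [0.09, -0.7, 0, 0, 0, 0, 1], [0.1, -0.8, 0, 0, 0, 0, 1], [0.11, -0.9, 0, 0, 0, 0, 1]]]'

```text
time_s: 26.63
position: [0.4829, -0.2063, 0.1756]
tcp_rot: [[0.996, 0.088, 0.0], [0.088, -0.996, -0.0], [0.0, 0.0, -1.0]]
force: [0.1, 0.5, -0.7]
opening: 0.152
grasp_force: 30.0
```

Emit:
carry_out --deltas '[[[0.01, -0.1, 0, 0, 0, -0.01, 1], [0.02, -0.2, 0, 0, 0, -0.025, 1], [0.03, -0.3, 0, 0, 0, -0.04, 1], [0.04, -0.4, 0, 0, 0, -0.06, 1], [0.05, -0.5, 0, 0, 0, -0.08, 1], [0.06, -0.6, 0, 0, 0, -0.1, 1], [0.08, -0.7, 0, 0, 0, -0.118, 1], [0.1, -0.8, 0, 0, 0, -0.135, 1], [0.11, -0.88, 0, 0, 0, -0.15, 1], [0.115, -0.923, 0, 0, 0, -0.166, 1]]]'

```text
time_s: 27.47
position: [0.4874, -0.0663, 0.1755]
tcp_rot: [[0.42, 0.907, -0.0], [0.907, -0.42, 0.001], [0.0, -0.0, -1.0]]
force: [-0.3, -0.1, -0.8]
opening: 0.155
grasp_force: 30.0
```

Emit:
carry_out --deltas '[[[0, 0, 0, 0, 0, -0.017, 1], [0, 0, 0, 0, 0, -0.034, 1], [0, 0, 0, 0, 0, -0.05, 1], [0, 0, 0, 0, 0, -0.067, 1], [0, 0, 0, 0, 0, -0.083, 1], [0, 0, 0, 0, 0, -0.1, 1], [0, 0, 0, 0, 0, -0.117, 1], [0, 0, 0, 0, 0, -0.134, 1], [0, 0, 0, 0, 0, -0.15, 1], [0, 0, 0, 0, 0, -0.166, 1]]]'

```text
time_s: 28.3
position: [0.4877, -0.0678, 0.1755]
tcp_rot: [[-0.572, 0.821, 0.0], [0.821, 0.572, -0.0], [-0.0, 0.0, -1.0]]
force: [-0.1, -0.3, 0.3]
opening: 0.156
grasp_force: 30.0
```

Emit:
carry_out --deltas '[[[0, 0, 0, 0, 0, -0.017, 1], [0, 0, 0, 0, 0, -0.034, 1], [0, 0, 0, 0, 0, -0.05, 1], [0, 0, 0, 0, 0, -0.067, 1], [0, 0, 0, 0, 0, -0.083, 1], [0, 0, 0, 0, 0, -0.1, 1], [0, 0, 0, 0, 0, -0.12, 1], [0, 0, 0, 0, 0, -0.138, 1], [0, 0, 0, 0, 0, -0.155, 1], [0, 0, 0, 0, 0, -0.166, 1]]]'

```text
time_s: 29.13
position: [0.4877, -0.0678, 0.1755]
tcp_rot: [[-0.997, -0.08, 0.0], [-0.08, 0.997, -0.0], [-0.0, -0.0, -1.0]]
force: [0.0, -0.3, -0.3]
opening: 0.156
grasp_force: 30.0
```

Emit:
carry_out --deltas '[[[0, 0, 0, 0, 0.007, 0, 1], [0, 0, 0, 0, 0.018, 0, 1], [0, 0, 0, 0, 0.034, 0, 1], [0, 0, 0, 0, 0.05, 0, 1], [0, 0, 0, 0, 0.067, 0, 1], [0, 0, 0, 0, 0.084, 0, 1], [0, 0, 0, 0, 0.1, 0, 1], [0, 0, 0, 0, 0.117, 0, 1], [0, 0, 0, 0, 0.13, 0, 1], [0, 0, 0, 0, 0.139, 0, 1]]]'

```text
time_s: 29.97
position: [0.4886, -0.0677, 0.1739]
tcp_rot: [[-0.638, -0.077, -0.767], [-0.049, 0.997, -0.059], [0.769, -0.001, -0.639]]
force: [0.4, 0.0, -0.2]
opening: 0.157
grasp_force: 30.0
```

```bash
python3 st.py
python3 - <<'E'
from h import *
a=capture("scene")[:,:,::-1];b=capture("side")[:,:,::-1]
cv2.imwrite("pics/sc6.png",a);cv2.imwrite("pics/sd6.png",b)
s=telemetry.read_state();R=s["tcp_rot"];P=s["position"]
G=P-.0375*R[:,2];T=G-.1*R[:,0];print("grip",G,"tip",T)
def proj(n,p):
    i=camera_info(n);M=np.linalg.inv(np.array(i["cam_to_world"]));q=np.array(i["mtx"])@(M[:3,:3]@p+M[:3,3]);return q[:2]/q[2]
R_=lambda im,x,y,W,H,s:cv2.resize(im[y:y+H,x:x+W],(W*s,H*s),interpolation=cv2.INTER_CUBIC)
print(proj("scene",T),proj("side",T),proj("scene",G),proj("side",G))
cv2.imwrite("pics/p.png",np.hstack([R_(a,200,160,100,110,4),R_(b,270,140,100,110,4)]))
E
```

```text
time_s 29.9667
joint_positions [ -12.0643   48.4474   66.8011  -13.7263  113.2047 -106.1722]
position [ 0.4886 -0.0677  0.1739]
force [ 0.3547  0.0251 -0.1882]
opening 0.1567908378353078
grasp_force 29.999805092811584
[[-0.6376 -0.0766 -0.7665]
 [-0.0486  0.9971 -0.0592]
 [ 0.7688 -0.0005 -0.6395]]
grip [ 0.51678742 -0.06543747  0.19647981] tip [ 0.58058065 -0.06047987  0.11963031]
[241.16993063 220.67470714] [323.59101475 203.56733897] [237.05792459 176.40016002] [308.21205482 189.20895921]
```

View pics/p.png

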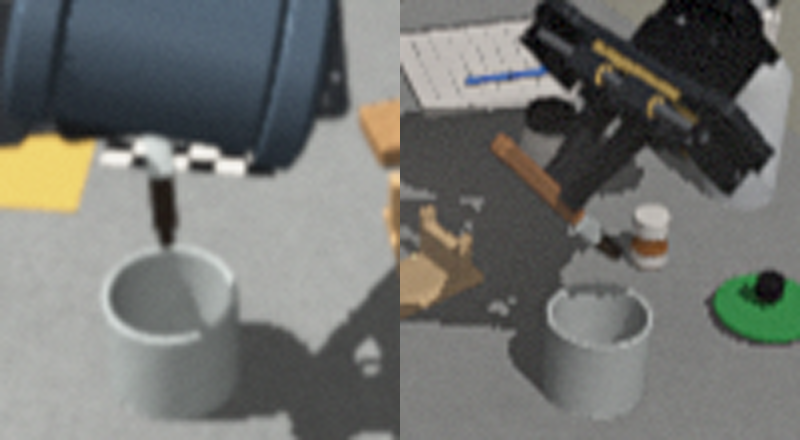

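Brush and pot are where the model puts them: tip seen at scene (241.7,221.4) and side (324,204), within 1 px of prediction, and the pot is open below. Dipping straight down to tip z ≈ 0.043, holding, and rising.

Emit:
carry_out --deltas '[[[-0.01, 0, 0.008, 0, 0, 0, 1], [-0.04, 0, 0.034, 0, 0, 0, 1], [-0.09, 0, 0.076, 0, 0, 0, 1], [-0.15, 0, 0.126, 0, 0, 0, 1], [-0.21, 0, 0.176, 0, 0, 0, 1], [-0.27, 0, 0.227, 0, 0, 0, 1], [-0.33, 0, 0.277, 0, 0, 0, 1], [-0.37, 0, 0.311, 0, 0, 0, 1], [-0.395, 0, 0.332, 0, 0, 0, 1], [-0.405, 0, 0.34, 0, 0, 0, 1]]]'

```text
time_s: 30.9
position: [0.4872, -0.0685, 0.095]
tcp_rot: [[-0.639, -0.075, -0.766], [-0.049, 0.997, -0.057], [0.768, 0.001, -0.641]]
force: [-0.4, -0.2, -0.7]
opening: 0.154
grasp_force: 30.0
```

Emit:
carry_out --deltas '[[[0, 0, 0, 0, 0, 0, 1], [0, 0, 0, 0, 0, 0, 1], [0, 0, 0, 0, 0, 0, 1], [0, 0, 0, 0, 0, 0, 1], [0, 0, 0, 0, 0, 0, 1], [0, 0, 0, 0, 0, 0, 1], [0, 0, 0, 0, 0, 0, 1], [0, 0, 0, 0, 0, 0, 1], [0, 0, 0, 0, 0, 0, 1], [0, 0, 0, 0, 0, 0, 1]]]'

```text
time_s: 31.73
position: [0.4877, -0.0686, 0.0961]
tcp_rot: [[-0.64, -0.075, -0.764], [-0.048, 0.997, -0.058], [0.766, 0.0, -0.642]]
force: [-0.4, -0.2, -0.5]
opening: 0.152
grasp_force: 30.0
```

Run:
```python
from h import *
s=telemetry.read_state();R=s["tcp_rot"];P=s["position"]
G=P-.0375*R[:,2];print("tip",G-.1*R[:,0],s["force"])
```

```text
tip [ 0.58044795 -0.06155565  0.04357118] [-0.41527036 -0.20025324 -0.54007753]
```

Emit:
carry_out --deltas '[[[0, 0, 0, 0, 0, 0, 1], [0, 0, 0, 0, 0, 0, 1], [0, 0, 0, 0, 0, 0, 1], [0, 0, 0, 0, 0, 0, 1], [0, 0, 0, 0, 0, 0, 1], [0.02, 0, -0.017, 0, 0, 0, 1], [0.06, 0, -0.05, 0, 0, 0, 1], [0.12, 0, -0.1, 0, 0, 0, 1], [0.18, 0, -0.151, 0, 0, 0, 1], [0.25, 0, -0.21, 0, 0, 0, 1]]]'

```text
time_s: 32.57
position: [0.4879, -0.0686, 0.1466]
tcp_rot: [[-0.641, -0.075, -0.764], [-0.048, 0.997, -0.058], [0.766, -0.0, -0.642]]
force: [-0.6, -0.4, -0.2]
opening: 0.156
grasp_force: 30.0
```

Emit:
carry_out --deltas '[[[0.07, 0, -0.059, 0, 0, 0, 1], [0.14, 0, -0.118, 0, 0, 0, 1], [0.21, 0, -0.176, 0, 0, 0, 1], [0.27, 0, -0.227, 0, 0, 0, 1], [0.32, 0, -0.269, 0, 0, 0, 1], [0.36, 0, -0.302, 0, 0, 0, 1], [0.385, 0, -0.323, 0, 0, 0, 1], [0.4, 0, -0.336, 0, 0, 0, 1], [0.405, 0, -0.34, 0, 0, 0, 1], [0.405, 0, -0.34, 0, 0, 0, 1]]]'

```text
time_s: 33.4
position: [0.4878, -0.0685, 0.2242]
tcp_rot: [[-0.64, -0.075, -0.765], [-0.048, 0.997, -0.058], [0.767, 0.0, -0.642]]
force: [0.1, 0.2, -0.5]
opening: 0.152
grasp_force: 30.0
```

Emit:
carry_out --deltas '[[[0, 0, 0, 0, -0.007, 0, 1], [0, 0, 0, 0, -0.018, 0, 1], [0, 0, 0, 0, -0.034, 0, 1], [0, 0, 0, 0, -0.05, 0, 1], [0, 0, 0, 0, -0.067, 0, 1], [0, 0, 0, 0, -0.084, 0, 1], [0, 0, 0, 0, -0.1, 0, 1], [0, 0, 0, 0, -0.117, 0, 1], [0, 0, 0, 0, -0.13, 0, 1], [0, 0, 0, 0, -0.139, 0, 1]]]'

```text
time_s: 34.23
position: [0.486, -0.0681, 0.2245]
tcp_rot: [[-0.997, -0.075, 0.002], [-0.075, 0.997, 0.0], [-0.002, 0.0, -1.0]]
force: [0.7, 0.3, -0.2]
opening: 0.152
grasp_force: 30.0
```

```bash
python3 st.py
python3 - <<'E'
from h import *
a=capture("scene")[:,:,::-1];b=capture("side")[:,:,::-1]
cv2.imwrite("pics/sc7.png",a);cv2.imwrite("pics/sd7.png",b)
# pot shift vs open-pot picture before dip
for n,box,im in(("sc6",(222,215,42,52),a),("sd6",(302,205,38,42),b)):
    o=cv2.imread(f"pics/{n}.png");x,y,w,h=box
    t=o[y+14:y+h,x:x+w];r=cv2.matchTemplate(im[y+4:y+h+10,x-10:x+w+10],t,cv2.TM_CCOEFF_NORMED);_,m,_,l=cv2.minMaxLoc(r);print(n,m,l[0]-10,l[1]-10)
# rest: wood mask
for n,im,box in(("scene",a,(290,195,45,58)),("side",b,(245,180,55,50))):
    p=ctr(im,box,lambda m:(m[...,0]>8)&(m[...,0]<25)&(m[...,1]>60)&(m[...,2]>60)); print(n,len(p),p.mean(0))
E
```

```text
time_s 34.2333
joint_positions [ -21.0929   16.8192   98.0715    0.0684   65.0182 -115.4228]
position [ 0.486  -0.0681  0.2245]
force [ 0.7485  0.2803 -0.202 ]
opening 0.1517336490310814
grasp_force 30.000540018081665
[[-0.9972 -0.075   0.0019]
 [-0.075   0.9972  0.0004]
 [-0.0019  0.0003 -1.    ]]
sc6 0.9576435089111328 0 0
sd6 0.9740826487541199 0 0
scene 1151 [310.76020851 223.56733275]
side 661 [270.65960666 207.6429652 ]
```

The dip is done: tip about 26 mm below the rim for about 1.3 s, under 1 N, pot unmoved. Carrying the brush to the stand.

Emit:
carry_out --deltas '[[[0, 0.03, 0, 0, 0, 0, 1], [-0.01, 0.1, 0, 0, 0, 0, 1], [-0.02, 0.19, 0, 0, 0, 0, 1], [-0.03, 0.29, 0, 0, 0, 0, 1], [-0.05, 0.4, 0, 0, 0, 0, 1], [-0.06, 0.51, 0, 0, 0, 0, 1], [-0.08, 0.62, 0, 0, 0, 0, 1], [-0.09, 0.73, 0, 0, 0, 0, 1], [-0.1, 0.84, 0.03, 0, 0, 0, 1], [-0.11, 0.94, 0.08, 0, 0, 0, 1]]]'

```text
time_s: 35.17
position: [0.4952, 0.0755, 0.2124]
tcp_rot: [[-0.997, -0.077, 0.001], [-0.077, 0.997, 0.0], [-0.001, 0.0, -1.0]]
force: [1.0, 0.5, -1.2]
opening: 0.159
grasp_force: 30.0
```

Emit:
carry_out --deltas '[[[-0.01, 0.09, 0.06, 0, 0, 0, 1], [-0.02, 0.16, 0.14, 0, 0, 0, 1], [-0.03, 0.21, 0.24, 0, 0, 0, 1], [-0.04, 0.245, 0.35, 0, 0, 0, 1], [-0.04, 0.265, 0.46, 0, 0, 0, 1], [-0.04, 0.265, 0.57, 0, 0, 0, 1], [-0.04, 0.265, 0.67, 0, 0, 0, 1], [-0.04, 0.265, 0.75, 0, 0, 0, 1], [-0.04, 0.265, 0.81, 0, 0, 0, 1], [-0.04, 0.265, 0.85, 0, 0, 0, 1]]]'

```text
time_s: 36.0
position: [0.4967, 0.1144, 0.0832]
tcp_rot: [[-0.997, -0.076, -0.002], [-0.076, 0.997, 0.0], [0.002, 0.0, -1.0]]
force: [-0.2, -0.1, -0.7]
opening: 0.151
grasp_force: 30.0
```

```bash
python3 st.py
python3 - <<'E'
from h import *
a=capture("scene")[:,:,::-1];b=capture("side")[:,:,::-1]
s=telemetry.read_state();R=s["tcp_rot"];G=s["position"]-.0375*R[:,2];print(G)
E
```

```text
time_s 36.0
joint_positions [  0.3884  30.2785 103.8382   0.0026  46.015  -93.9975]
position [0.4967 0.1144 0.0832]
force [-0.2146 -0.1361 -0.6546]
opening 0.1510096592467863
grasp_force 29.999711215496063
[[-0.9971 -0.0764 -0.0023]
 [-0.0764  0.9971  0.    ]
 [ 0.0023  0.0002 -1.    ]]
[0.4964357  0.1139752  0.12119178]
```

Emit:
carry_out --deltas '[[[0, 0, 0.04, 0, 0, 0, 1], [0, 0, 0.1, 0, 0, 0, 1], [0, 0, 0.17, 0, 0, 0, 1], [0, 0, 0.24, 0, 0, 0, 1], [0, 0, 0.31, 0, 0, 0, 1], [0, 0, 0.37, 0, 0, 0, 1], [0, 0, 0.42, 0, 0, 0, 1], [0, 0, 0.45, 0, 0, 0, 1], [0, 0, 0.47, 0, 0, 0, 1], [0, 0, 0.475, 0, 0, 0, 1]]]'

```text
time_s: 36.93
position: [0.4966, 0.1133, 0.0132]
tcp_rot: [[-0.997, -0.075, -0.001], [-0.075, 0.997, -0.0], [0.001, 0.0, -1.0]]
force: [0.3, -0.4, -0.5]
opening: 0.156
grasp_force: 30.0
```

Emit:
carry_out --deltas '[[[0, 0, 0.004, 0, 0, 0, 1], [0, 0, 0.008, 0, 0, 0, 1], [0, 0, 0.011, 0, 0, 0, 1], [0, 0, 0.014, 0, 0, 0, 1], [0, 0, 0.017, 0, 0, 0, 1], [0, 0, 0.019, 0, 0, 0, 1], [0, 0, 0.021, 0, 0, 0, 1], [0, 0, 0.023, 0, 0, 0, 1], [0, 0, 0.023, 0, 0, 0, 1], [0, 0, 0.023, 0, 0, 0, 1]]]'

```text
time_s: 37.77
position: [0.4967, 0.1134, 0.0102]
tcp_rot: [[-0.997, -0.075, -0.0], [-0.075, 0.997, -0.0], [0.0, -0.0, -1.0]]
force: [0.5, -0.2, -0.4]
opening: 0.151
grasp_force: 30.0
```

Emit:
carry_out --deltas '[[[0, 0, 0.002, 0, 0, 0, 1], [0, 0, 0.004, 0, 0, 0, 1], [0, 0, 0.006, 0, 0, 0, 1], [0, 0, 0.006, 0, 0, 0, 1], [0, 0, 0.006, 0, 0, 0, 1], [0, 0, 0.006, 0, 0, 0, 1], [0, 0, 0.006, 0, 0, 0, 1], [0, 0, 0.006, 0, 0, 0, 1], [0, 0, 0.006, 0, 0, 0, 1], [0, 0, 0.006, 0, 0, 0, 1]]]'

```text
time_s: 38.6
position: [0.4967, 0.1134, 0.0094]
tcp_rot: [[-0.997, -0.075, 0.0], [-0.075, 0.997, -0.0], [-0.0, -0.0, -1.0]]
force: [-0.2, -0.5, 1.5]
opening: 0.152
grasp_force: 30.0
```

Contact at the expected height. Releasing and rising.

Emit:
carry_out --deltas '[[[0, 0, 0, 0, 0, 0, 0.6], [0, 0, 0, 0, 0, 0, 0.5], [0, 0, 0, 0, 0, 0, 0.4], [0, 0, 0, 0, 0, 0, 0.3], [0, 0, 0, 0, 0, 0, 0.2], [0, 0, 0, 0, 0, 0, 0.2], [0, 0, 0, 0, 0, 0, 0.2], [0, 0, 0, 0, 0, 0, 0.2], [0, 0, 0, 0, 0, 0, 0.2], [0, 0, 0, 0, 0, 0, 0.2]]]'

```text
time_s: 39.43
position: [0.4967, 0.1134, 0.0093]
tcp_rot: [[-0.997, -0.075, -0.0], [-0.075, 0.997, -0.0], [0.0, -0.0, -1.0]]
force: [-0.7, 1.2, -0.4]
opening: 0.398
grasp_force: 0.0
```

Emit:
carry_out --deltas '[[[0, 0, -0.02, 0, 0, 0, 0.2], [0, 0, -0.06, 0, 0, 0, 0.2], [0, 0, -0.13, 0, 0, 0, 0.2], [0, 0, -0.23, 0, 0, 0, 0.2], [0, 0, -0.35, 0, 0, 0, 0.2], [0, 0, -0.48, 0, 0, 0, 0.2], [0, 0, -0.62, 0, 0, 0, 0.2], [0, 0, -0.76, 0, 0, 0, 0.2], [0, 0, -0.88, 0, 0, 0, 0.2], [0, 0, -0.98, 0, 0, 0, 0.2]]]'

```text
time_s: 40.27
position: [0.4972, 0.1134, 0.159]
tcp_rot: [[-0.997, -0.075, 0.003], [-0.075, 0.997, 0.0], [-0.003, -0.0, -1.0]]
force: [0.3, 0.1, -0.6]
opening: 0.397
grasp_force: 0.0
```

Emit:
carry_out --deltas '[[[0, -0.05, -0.05, 0, 0, 0, 0.2], [0, -0.15, -0.1, 0, 0, 0, 0.2], [0, -0.27, -0.14, 0, 0, 0, 0.2], [0, -0.4, -0.18, 0, 0, 0, 0.2], [0, -0.53, -0.2, 0, 0, 0, 0.2], [0, -0.66, -0.2, 0, 0, 0, 0.2], [0, -0.78, -0.2, 0, 0, 0, 0.2], [0, -0.88, -0.2, 0, 0, 0, 0.2], [0, -0.95, -0.2, 0, 0, 0, 0.2], [0, -0.97, -0.2, 0, 0, 0, 0.2]]]'

```text
time_s: 41.1
position: [0.5077, -0.0335, 0.1865]
tcp_rot: [[-0.997, -0.073, 0.0], [-0.073, 0.997, -0.001], [-0.0, -0.001, -1.0]]
force: [0.5, -0.1, 0.2]
opening: 0.4
grasp_force: 0.0
```

```bash
python3 st.py|head -4
python3 - <<'E'
from h import *
a=capture("scene")[:,:,::-1];b=capture("side")[:,:,::-1]
cv2.imwrite("pics/sc8.png",a);cv2.imwrite("pics/sd8.png",b)
def proj(n,p):
    i=camera_info(n);M=np.linalg.inv(np.array(i["cam_to_world"]));q=np.array(i["mtx"])@(M[:3,:3]@p+M[:3,3]);return q[:2]/q[2]
G=np.array([.4967,.1134,.047]);e=np.array([.9972,.075,0])
for n,im in(("scene",a),("side",b)):
    # dark bristle and orange handle extents along predicted axis
    print(n,"pred tip",proj(n,G+.1*e),"end",proj(n,G-.085*e))
    for x in(-.08,-.06,-.02,.0,.02,.045,.07,.09):
        u,v=proj(n,G+x*e+[0,0,.006]);print(x,im[int(round(v)),int(round(u))])
    p=ctr(im,(295,180,50,90) if n=="scene" else (225,165,85,60),lambda m:(m[...,2]<45)&(m[...,1]>60)); print(len(p),p.mean(0) if len(p) else 0, "pred",proj(n,G+.08*e))
E
```

```text
time_s 41.1
joint_positions [ -16.3622   21.0994   98.391    -0.0321   60.4901 -110.5565]
position [ 0.5077 -0.0335  0.1865]
force [ 0.4507 -0.073   0.1821]
scene pred tip [319.73915971 244.13235926] end [304.98786228 193.83091295]
-0.08 [100 153 210]
-0.06 [ 78 130 194]
-0.02 [ 41  67 104]
0.0 [36 56 86]
0.02 [36 58 86]
0.045 [109 111 106]
0.07 [28 38 50]
0.09 [22 31 44]
33 [318.24242424 238.96969697] pred [317.9603796  238.06677672]
side pred tip [293.09276179 191.91954784] end [246.58768595 211.51897909]
-0.08 [ 72  99 134]
-0.06 [ 75 102 138]
-0.02 [58 69 89]
0.0 [56 66 82]
0.02 [54 65 82]
0.045 [82 86 83]
0.07 [43 51 56]
0.09 [83 84 88]
6 [303.5        167.33333333] pred [288.34582434 193.92013106]
```

Run:
```python
from h import *
def proj(n,p):
    i=camera_info(n);M=np.linalg.inv(np.array(i["cam_to_world"]));q=np.array(i["mtx"])@(M[:3,:3]@p+M[:3,3]);return q[:2]/q[2]
G=np.array([.4967,.1134,.047]);e=np.array([.9972,.075,0])
for f,n in(("sc8","scene"),("sd8","side")):
    im=cv2.imread(f"pics/{f}.png")
    for x in(-.075,-.02,.07,.09):
        print(n,x,[(int(im[int(round(v)),int(round(u))].max()),int(np.ptp(im[int(round(v)),int(round(u))]))) for z in np.arange(-.024,.025,.004) for u,v in [proj(n,G+x*e+[0,0,z])]])
ims=[cv2.imread(f"pics/{f}.png") for f in("sc8","sd8")]
blk=lambda m:m[...,2]<50
ka=ctr(ims[0],(365,205,40,35),blk);kb=ctr(ims[1],(230,160,35,30),blk);print(len(ka),len(kb),tri(ka.mean(0),kb.mean(0)))
```

```text
scene -0.075 [(166, 55), (164, 73), (173, 91), (182, 105), (198, 119), (197, 118), (197, 116), (196, 116), (201, 117), (207, 111), (212, 104), (213, 99), (211, 100)]
scene -0.02 [(106, 52), (83, 46), (78, 44), (82, 50), (88, 50), (86, 52), (86, 51), (88, 53), (104, 63), (150, 89), (188, 109), (185, 103), (183, 94)]
scene 0.07 [(122, 58), (37, 17), (36, 18), (45, 23), (43, 23), (47, 23), (41, 26), (43, 23), (50, 22), (85, 11), (211, 6), (216, 4), (208, 4)]
scene 0.09 [(141, 10), (122, 35), (138, 60), (88, 39), (51, 23), (40, 21), (37, 18), (34, 19), (44, 22), (45, 23), (50, 23), (42, 26), (70, 34)]
side -0.075 [(78, 11), (78, 13), (87, 17), (108, 40), (114, 52), (125, 56), (147, 65), (143, 69), (138, 60), (132, 22), (122, 3), (126, 2), (121, 3)]
side -0.02 [(153, 52), (167, 57), (143, 48), (98, 29), (82, 25), (87, 29), (90, 33), (89, 31), (82, 22), (75, 11), (76, 3), (81, 3), (77, 4)]
side 0.07 [(104, 33), (110, 43), (146, 56), (136, 38), (80, 12), (66, 9), (61, 11), (57, 13), (56, 13), (86, 10), (112, 4), (122, 2), (124, 3)]
side 0.09 [(122, 2), (120, 2), (127, 3), (108, 5), (68, 10), (54, 10), (54, 11), (62, 14), (88, 5), (118, 2), (127, 2), (124, 2), (120, 4)]
75 34 (array([0.51587485, 0.29783174, 0.03680017]), [np.float64(0.0005802577604070894), np.float64(0.0005802577604068762)])
```

The brush lies level in both notches (centre height within 1–2 mm of prediction at both ends) and the lid is still in place. Handing in.

```bash
python3 -c "
from rig import job
print(job.hand_in())"
```

```text
the job is handed in; nothing more can be done
None
```

The job is handed in at about 41 s: the lid is in the dish, the brush was dipped about 26 mm below the rim for about 1.3 s, and it now lies in both notches of the stand; the first lid grip closed on air above the knob, moved nothing, and was redone.

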